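Pack the decorating caddy, white caps only

TASK

Pack the wooden caddy for the decorating class: stand the white-capped yellow, teal and red underglaze bottles in it, each upright on the floor of the bay behind the fired chip of its own colour, and lay the white-handled brush in the two notches of the caddy's brush rest, either way round. The black-capped yellow and teal bottles look alike but fire at another temperature and would spoil the set: leave them standing where they are. Keep the bottles upright all the way.

Things in the scene. Friction and masses are not known exactly. Their poses are not given: they have to be found in the camera images.
- white_yellow_centre (a point): small yellow underglaze bottle with a WHITE screw cap, round, 33 mm in diameter and 69 mm tall (the coloured body reaches to 54 mm: grip it there, not by the cap). The point is the bottle's centre, 34.5 mm above its underside, z up along the bottle; belongs in the caddy
- white_teal_centre (a point): small teal underglaze bottle with a WHITE screw cap, round, 33 mm in diameter and 69 mm tall (the coloured body reaches to 54 mm: grip it there, not by the cap). The point is the bottle's centre, 34.5 mm above its underside, z up along the bottle; belongs in the caddy
- white_red_centre (a point): small red underglaze bottle with a WHITE screw cap, round, 33 mm in diameter and 69 mm tall (the coloured body reaches to 54 mm: grip it there, not by the cap). The point is the bottle's centre, 34.5 mm above its underside, z up along the bottle; belongs in the caddy
- black_yellow_centre (a point): small yellow underglaze bottle with a BLACK screw cap, round, 33 mm in diameter and 69 mm tall (the coloured body reaches to 54 mm: grip it there, not by the cap). The point is the bottle's centre, 34.5 mm above its underside, z up along the bottle; looks like the white-capped yellow one but does not belong in the caddy
- black_teal_centre (a point): small teal underglaze bottle with a BLACK screw cap, round, 33 mm in diameter and 69 mm tall (the coloured body reaches to 54 mm: grip it there, not by the cap). The point is the bottle's centre, 34.5 mm above its underside, z up along the bottle; looks like the white-capped teal one but does not belong in the caddy
- bay_yellow (a point): bay with the yellow glazed clay chip (22 x 34 mm) on the ledge before it: one of three, 58 mm apart, in a pale wooden caddy fixed to the table. Point: centre of the bay's floor, 5 mm above the table; y runs along the row of bays, x to the caddy's back; the chip lies 41 mm towards -x. Bay 52 mm square inside, walls 6 to 8 mm thick, tops 18 mm above the table
- bay_teal (a point): bay with the teal glazed clay chip (22 x 34 mm) on the ledge before it: one of three, 58 mm apart, in a pale wooden caddy fixed to the table. Point: centre of the bay's floor, 5 mm above the table; y runs along the row of bays, x to the caddy's back; the chip lies 41 mm towards -x. Bay 52 mm square inside, walls 6 to 8 mm thick, tops 18 mm above the table
- bay_red (a point): bay with the red glazed clay chip (22 x 34 mm) on the ledge before it: one of three, 58 mm apart, in a pale wooden caddy fixed to the table. Point: centre of the bay's floor, 5 mm above the table; y runs along the row of bays, x to the caddy's back; the chip lies 41 mm towards -x. Bay 52 mm square inside, walls 6 to 8 mm thick, tops 18 mm above the table
- brush_rest (a point): brush rest on the caddy's front, beyond the chips: two notched wooden brackets 84 mm apart, 10 mm thick. Point: midway between the notches, level with their floors, 22 mm above the table. y runs from notch to notch, along the lie of the brush. Notches 16 mm wide at the floor, 30 at the top, lips 34 mm above the table; between the brackets only bare table
- brush_centre (a point): paint brush with a white handle and brown bristles, 164 mm long, 11 mm wide, 12 mm high, lying on the table. Point: its middle, 6 mm above its underside; y runs along the brush, z up
Not all that is in view belongs to the job. What is shaped like the part that bears black_yellow_centre but pink is not meant. What is shaped like the part that bears white_red_centre but purple is not meant.

How it is judged (in metres and radians):
At the end, for the whole second after the job is handed in: White-capped bottles upright (0.15 rad) on the floor of their own colour's bay, within 16 mm of its centre; brush seated in both notches (12 mm across, 35 mm along, 5 mm in height, 0.2 rad); black-capped bottles upright within 30 mm of where they stood; all at rest and released (horizontal distance between white_yellow_centre and bay_yellow below 0.016 m and z of white_yellow_centre in the frame of bay_yellow between 0.0295 and 0.0395 m and angle between each of white_yellow_centre, white_teal_centre, white_red_centre, black_yellow_centre, black_teal_centre's own z axis and vertical below 0.15 rad and horizontal distance between white_teal_centre and bay_teal below 0.016 m and z of white_teal_centre in the frame of bay_teal between 0.0295 and 0.0395 m and horizontal distance between white_red_centre and bay_red below 0.016 m and z of white_red_centre in the frame of bay_red between 0.0295 and 0.0395 m and x of brush_centre in the frame of brush_rest between -0.012 and 0.012 m and y of brush_centre in the frame of brush_rest between -0.035 and 0.035 m and z of brush_centre in the frame of brush_rest between 0.001 and 0.011 m and angle between the y axis of brush_centre and the y axis of brush_rest, either way round below 0.2 rad and distance of each of black_yellow_centre, black_teal_centre from where it was at the start of the episode below 0.03 m and linear speed of each of white_yellow, white_teal, white_red, brush below 0.02 m/s); the robot touches nothing.
It fails at once if the black-capped yellow bottle is moved by more than 30 mm (distance of black_yellow_centre from where it was at the start of the episode above 0.03 m).
It fails at once if the black-capped teal bottle is moved by more than 30 mm (distance of black_teal_centre from where it was at the start of the episode above 0.03 m).
It fails at once if the white-capped yellow bottle is tipped over (angle between white_yellow_centre's own z axis and vertical above 0.8 rad).
It fails at once if the white-capped teal bottle is tipped over (angle between white_teal_centre's own z axis and vertical above 0.8 rad).
It fails at once if the white-capped red bottle is tipped over (angle between white_red_centre's own z axis and vertical above 0.8 rad).
It also fails if it takes over 106 s, if anything falls off the work surface, if the arm or the gripper's body presses on something with over 40 N, if the wrist force passes 120 N, or if a joint passes its speed limit or range.

ROBOT

A 6-joint arm with a two-finger parallel gripper is mounted at the origin on the work surface; the furniture and walls round the work are solid. World frame = base frame: x ahead of the robot, y to its left, z up, the work surface at z = 0. Lengths are in m, angles in degrees, forces in N, time in s.
With the tool pointing down it reaches from about 0.35 to 0.875 m from the base axis. Payload 4.2 kg.
Tool frame: the origin (TCP) lies at the very end of the fingers, on their centre line; the grasp point (between the pads) lies 19 mm behind it (r.grip_point_offset is the distance from the TCP to the grasp point, in m); z points along the fingers, y is the line along which they close (so a half turn about z gives the same grasp; the last joint's range is limited). The gripper opens to 87 mm and grips with 3 to 60 N. Pads are 19 mm wide; open, the fingers measure 117 mm over their backs; the gripper's body (75 mm by 190 mm) begins 51 mm behind the grasp point.
Start: joints at [14.817, 22.042, 0.453, 0, -68.411, -14.817], TCP at [0.625, 0, 0.223] pointing down, gripper open.
Joint ranges: [-179.83, 179.83], [-69.29, 118.12], [-61.27, 80.66], [-181.25, 117.63], [-171.15, -9.14], [-177.46, 177.46]. Speed limits (degrees/s): [159.86, 159.86, 180, 180, 180, 180].

INTERFACE

Orientations are given as a 3x3 rotation matrix whose columns are the frame's x, y, z axes.
In Python, from station import r gives the robot as it stands.
- The arm moves only by the tool move_arm, never from a script. Its argument "series" is a list of rows, each a list of 3 entries, a list of its own where there are three numbers: the turn, a rotation vector about the tool's x, y, z as a fraction of full scale, then the shift along the tool's x, y, z as a fraction of full scale, then the opening, from 0 (shut) to 1 (fully open). A call has 1 to 12 rows; each row shifts and turns the commanded pose from where the row before left it, along the tool's axes as they then stand; what a row does not reach is not made up. Full scale, the value 1, is 0.5 m for a shift and 0.1 rad for a turn. A row lasts 1/10 s, in which the tool goes at most 50 mm and 8.59 degrees, less where a joint would pass 70% of its speed; a pose out of reach is approached as far as the arm can. A call with a number of a shift or a turn outside -1 to 1 is refused whole. A call with a gripper value outside its range is refused whole. The fingers move at their own pace and stop on an object; the grip force is fixed at half the most. Time passes only in rows, so rows that do not move let the fingers close. It gives the time, the measured TCP pose, the force, the opening and the grip force at its end, in the units of the state.
- r.sense(): the state, without advancing time (a new reading comes with each control period).
- r.capture(name): name is "scene" or "side" or "wrist"; returns a dict with "img" (400x640x3 uint8, red, green, blue), "fx", "fy", "cx", "cy" (pixels), "k1" (the pictures are not rectified: a ray, as slopes to the right and down, at radius r is drawn at 1 + k1 r^2 times it, then the intrinsics apply), "origin" and "orientation" of the camera in the world. Camera axes: x right, y up, looking along -z (the intrinsics and any distortion apply to the point x, -y, -z); pixel columns grow to the right and rows downward; lengths in m; the calibration is good to about 2 mm. A picture is of the moment at which its call begins. There is no depth.
- r.finish_job(): hands the job in; it is judged then, once.
Trained networks look in the newest picture that a camera, given by its name, has taken for a name from the list of things; names that differ only in an ending like _2 or _b are one class to them, and where a whole thing is asked for, a point or a joint stands for the part that bears it (a point fixed in the world has none). Each returns a list of dicts, best first, with "score" (0 to 1); they miss things now and then, are a little off and sometimes report something else, mostly with a low value. They report only what shows in the picture. A call takes as long as a camera call. They do not tell look-alikes from the thing itself.
- r.cut_out(target, camera): "pixels" (400x640 bool, what is visible of it) and "centre" ([column, row] in pixels, amid what is visible of it).
- r.pinpoint(target, camera): "centre" ([column, row] in pixels: a listed point, or the origin of a listed thing).
The state is a dict: "time_s": time; "joints": joint angles; "joint_velocities": joint speeds; "effort": joint torques, N m; "tcp_pos": TCP position; "ee_rot": TCP orientation; "wrist_force": force on the tool from outside, world axes, zero at the start; "moment": the same for the moment, N m; "gripper_width": opening from 0.0 (shut) to 1.0 (fully open); "gripper_force": force on a finger pad.
Only numpy, scipy, OpenCV 4.12 (cv2) and the standard library are available. Lean on these libraries where they do the work, as an engineer would, in place of code of your own. Each camera call takes 0.05 s, during which the arm holds its last target. There are 200 camera calls.

## Working session

There is one attempt and no reset: what is moved stays moved. The work goes in short steps, Python scripts to look and compute and a tool call to move; the robot and the scene stay as the last step left them, time stands still between calls to the robot, and variables do not carry over. Pictures are saved under pics/ and viewed, at most 18 in all, crops included, and the job is handed in when it is done.

Besides the shell and the picture viewer there is one more tool, called after "Call:" in YAML: its name, and indented under it one key for each argument. move_arm: Moves the arm, as the interface text tells. Its arguments: {"type":"object","properties":{"series":{"type":"array"}},"required":["series"]}

```bash
mkdir -p pics; ls; cat > h.py <<'E'
import numpy as np, cv2
from station import r
def ray(c,px):
    x=(px[0]-c["cx"])/c["fx"]; y=(px[1]-c["cy"])/c["fy"]
    rd=np.hypot(x,y); s=rd
    for _ in range(30): s=rd/(1+c["k1"]*s*s)
    k=s/rd if rd>0 else 1
    d=np.array(c["orientation"])@np.array([x*k,-y*k,-1]); return np.array(c["origin"]),d
def atz(c,px,z):
    o,d=ray(c,px); return (o+d*(z-o[2])/d[2])
def proj(c,p):
    q=np.array(c["orientation"]).T@(np.array(p)-np.array(c["origin"]))
    x,y=q[0]/-q[2],-q[1]/-q[2]; k=1+c["k1"]*(x*x+y*y)
    return np.array([c["fx"]*x*k+c["cx"],c["fy"]*y*k+c["cy"]])
def save(c,n): cv2.imwrite(f"pics/{n}.png",c["img"][:,:,::-1])
Z=dict(white_yellow_centre=.0345,white_teal_centre=.0345,white_red_centre=.0345,black_yellow_centre=.0345,black_teal_centre=.0345,bay_yellow=.005,bay_teal=.005,bay_red=.005,brush_rest=.022,brush_centre=.006)
E
python3 - <<'E'
from h import *
for n in ["scene","side","wrist"]:
    c=r.capture(n); save(c,n+"0"); print(n,np.round(c["origin"],3),c["fx"],c["k1"])
    for t,z in Z.items():
        for d in r.pinpoint(t,n)[:3]: print(" ",t,round(d["score"],2),np.round(d["centre"],0),np.round(atz(c,d["centre"],z),3)[:2])
E
```

```text
pics
scene [0.031 0.834 0.762] 491.4601482888301 -0.07576449444062168
  white_yellow_centre 0.82 [250. 225.] [0.593 0.195]
  white_teal_centre 0.57 [263. 298.] [0.441 0.351]
  white_red_centre 0.73 [219. 283.] [0.537 0.367]
  white_red_centre 0.73 [240. 255.] [0.553 0.282]
  black_yellow_centre 0.82 [284. 193.] [0.595 0.057]
  black_yellow_centre 0.81 [304. 206.] [0.528 0.072]
  black_yellow_centre 0.64 [317. 186.] [ 0.543 -0.011]
  black_teal_centre 0.78 [342. 211.] [0.442 0.04 ]
  black_teal_centre 0.47 [253. 226.] [0.586 0.193]
  bay_yellow 0.53 [374. 144.] [ 0.53  -0.314]
  bay_yellow 0.37 [338. 212.] [0.463 0.019]
  bay_yellow 0.33 [216. 281.] [0.566 0.348]
  bay_teal 0.46 [348. 157.] [ 0.562 -0.21 ]
  bay_red 0.53 [356. 152.] [ 0.554 -0.244]
  brush_rest 0.68 [382. 156.] [ 0.471 -0.243]
side [ 0.011 -0.938  0.492] 511.4572307537377 -0.07724306849651043
  white_teal_centre 0.63 [267. 170.] [0.531 0.339]
  white_teal_centre 0.52 [234. 172.] [0.441 0.362]
  white_red_centre 0.79 [278. 172.] [0.55  0.303]
  white_red_centre 0.52 [268. 167.] [0.542 0.356]
  black_yellow_centre 0.89 [312. 198.] [0.542 0.085]
  black_yellow_centre 0.88 [333. 209.] [0.554 0.003]
  black_yellow_centre 0.71 [336. 199.] [0.59  0.051]
  black_teal_centre 0.87 [283. 210.] [0.449 0.052]
  bay_yellow 0.48 [285. 211.] [0.479 0.105]
  bay_teal 0.55 [269. 167.] [0.579 0.441]
  brush_rest 0.79 [366. 273.] [ 0.472 -0.262]
  brush_centre 0.51 [278. 202.] [0.487 0.164]
wrist [ 0.626 -0.07   0.384] 344.756122003391 -0.05520049911771891
  white_yellow_centre 0.88 [346. 344.] [0.592 0.195]
  black_yellow_centre 0.88 [394. 175.] [ 0.548 -0.008]
  black_yellow_centre 0.73 [344. 233.] [0.598 0.056]
  black_yellow_centre 0.63 [412. 245.] [0.523 0.069]
  black_teal_centre 0.95 [482. 222.] [0.449 0.043]
  bay_yellow 0.72 [431. 317.] [0.483 0.179]
  brush_centre 0.59 [429. 318.] [0.486 0.178]
```

View pics/scene0.png

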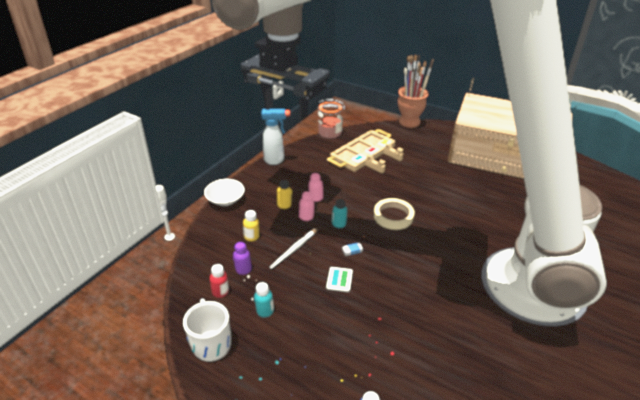

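View pics/side0.png

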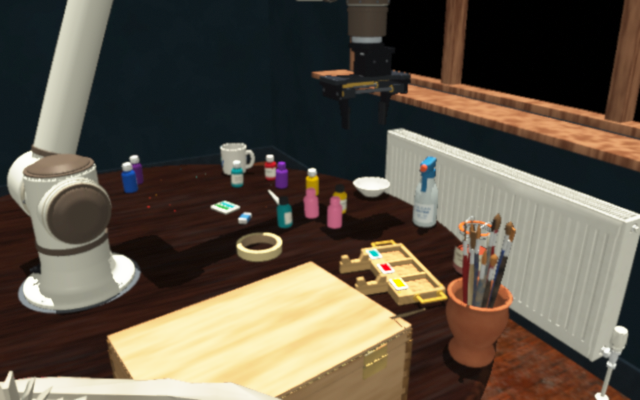

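View pics/wrist0.png

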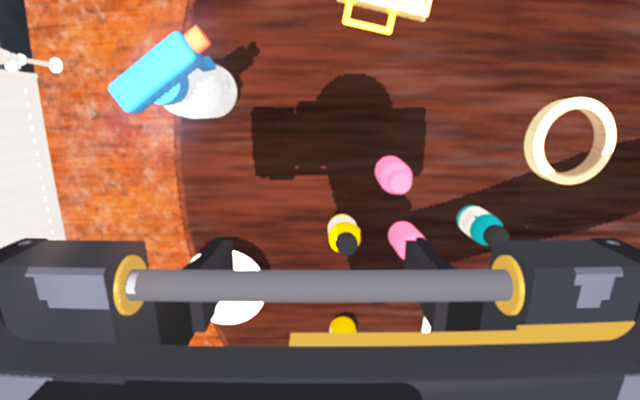

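The scene picture shows white-capped yellow at (250,226), red at (219,281) and teal at (263,300). Black-capped yellow is at (284,194) and black-capped teal at (340,214), with the pinks and purple as distractors. The brush runs from (270,266) to (317,231). In the side view the chips are teal (375,254), red (386,268) and yellow (399,284), and the bays lie to the right of them. Next I'll look at the caddy from above.

```bash
python3 - <<'E'
from h import *
s=r.sense(); print(s["time_s"],np.round(s["tcp_pos"],4),np.round(s["ee_rot"],3).tolist(),r.grip_point_offset)
c=r.capture("wrist"); R=np.array(s["ee_rot"]); print("cam in tool",R.T@(np.array(c["origin"])-s["tcp_pos"]), (R.T@np.array(c["orientation"])).round(3).tolist())
# chips in side/scene by hand, ledge z unknown ~.012
cs=r.capture("side"); cc=r.capture("scene")
for p in [(375,254),(386,268),(399,284)]: print(atz(cs,p,.015).round(3))
print("brush ends",atz(cc,(270,266),.006).round(3),atz(cc,(317,231),.006).round(3))
for n in("scene","side"):
  for t in("white_yellow_centre","white_teal_centre","white_red_centre"):
    pass
E
```

```text
1.65 [0.625  0.     0.2225] [[-0.0, -1.0, -0.0], [-1.0, 0.0, 0.0], [-0.0, 0.0, -1.0]] 0.0187
cam in tool [ 0.06979909 -0.00087599 -0.16147414] [[0.001, 0.965, 0.261], [1.0, -0.001, -0.001], [-0.0, 0.261, -0.965]]
[ 0.536 -0.197  0.015]
[ 0.522 -0.254  0.015]
[ 0.509 -0.312  0.015]
brush ends [0.497 0.254 0.006] [0.471 0.105 0.006]
```

Call:
move_arm:
  series:
    - [[0, 0, 0], [0.09, 0.03, -0.025], 1]
    - [[0, 0, 0], [0.09, 0.03, -0.025], 1]
    - [[0, 0, 0], [0.09, 0.03, -0.025], 1]
    - [[0, 0, 0], [0.09, 0.03, -0.025], 1]
    - [[0, 0, 0], [0.09, 0.03, -0.025], 1]
    - [[0, 0, 0], [0.09, 0.03, -0.025], 1]
    - [[0, 0, 0], [0, 0, 0], 1]
    - [[0, 0, 0], [0, 0, 0], 1]
    - [[0, 0, 0], [0, 0, 0], 1]

```text
time_s: 2.7
tcp_pos: [0.535, -0.2692, 0.297]
ee_rot: [[0.001, -1.0, -0.001], [-1.0, -0.001, 0.001], [-0.001, 0.001, -1.0]]
wrist_force: [0.0, 0.2, 0.3]
gripper_width: 1.001
gripper_force: 0.0
```

```bash
python3 - <<'E'
from h import *
c=r.capture("wrist"); save(c,"wrist1"); print(r.sense()["tcp_pos"])
for t,z in Z.items():
    if "bay" in t or "rest" in t:
        for d in r.pinpoint(t,"wrist")[:3]: print(" ",t,round(d["score"],2),np.round(d["centre"],0),np.round(atz(c,d["centre"],z),4)[:2])
E
```

```text
[ 0.53514157 -0.26887715  0.29690781]
```

View pics/wrist1.png

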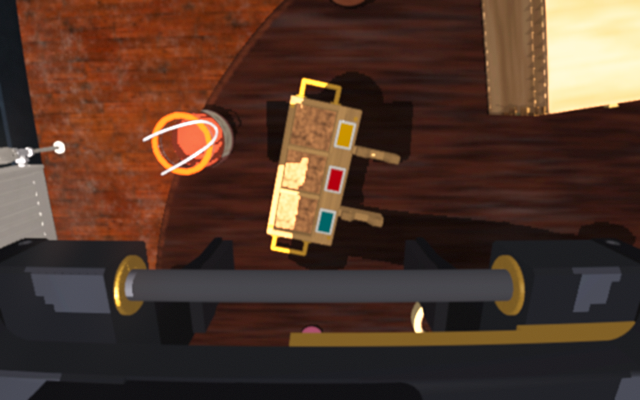

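Looking down at the caddy, the chips are at (344,135) yellow, (335,180) red and (326,222) teal. The brackets reach right to (398,158) and (381,218). I'll segment the chips, build the caddy frame and overlay it.

```bash
cat > caddy.py <<'E'
from h import *
def chips(c):
    hsv=cv2.cvtColor(c["img"],cv2.COLOR_RGB2HSV); out={}
    x0,y0,x1,y1=305,110,370,245
    for n,lo,hi in [("yellow",20,32),("red",170,180),("teal",80,100)]:
        m=cv2.inRange(hsv,(lo,130,60),(hi,255,255)); k=np.zeros_like(m); k[y0:y1,x0:x1]=m[y0:y1,x0:x1]
        N,l,s,ce=cv2.connectedComponentsWithStats(k); i=1+np.argmax(s[1:,4]); out[n]=(ce[i],s[i])
    return out
E
python3 - <<'E'
from caddy import *
c=r.capture("wrist"); ch=chips(c); print(ch)
for z in (.008,.012,.018):
    P={n:atz(c,v[0],z) for n,v in ch.items()}
    d=P["teal"]-P["yellow"]; print(z,np.linalg.norm(d[:2]),{n:p.round(4)[:2].tolist() for n,p in P.items()})
z=.014; P={n:atz(c,v[0],z) for n,v in ch.items()}
d=(P["teal"]-P["yellow"])[:2]; y=d/np.linalg.norm(d); x=np.array([y[1],-y[0]]); print("x",x,"y",y)
m=P["red"][:2]*0+sum(p[:2] for p in P.values())/3
im=c["img"][:,:,::-1].copy()
im=cv2.resize(im[60:270,240:420],None,fx=4,fy=4,interpolation=cv2.INTER_CUBIC)
def dr(a,b,za,col,zb=None):
    f=lambda q,z:tuple(int(v) for v in (proj(c,[*(m+x*q[0]+y*q[1]),z])-[240,60])*4)
    cv2.line(im,f(a,za),f(b,za if zb is None else zb),col,1)
for k,n in ((1,"teal"),(0,"red"),(-1,"yellow")):
    b=m+x*.041+y*.058*k; print("bay",n,b.round(4))
    for zz,col in ((.018,(255,255,0)),(.005,(255,0,255))):
        q=[(.041+sx*.026,.058*k+sy*.026) for sx,sy in((1,1),(1,-1),(-1,-1),(-1,1))]
        for i in range(4): dr(q[i],q[i-1],zz,col)
cv2.imwrite("pics/ov1.png",cv2.resize(im,None,fx=.71,fy=.71))
E
```

```text
{'yellow': (array([344.92775665, 134.54752852]), array([338, 123,  15,  24, 263], dtype=int32)), 'red': (array([334.91282051, 179.28205128]), array([329, 170,  14,  20, 195], dtype=int32)), 'teal': (array([325.49171271, 221.35911602]), array([319, 212,  14,  20, 181], dtype=int32))}
0.008 0.11955804808026885 {'yellow': [0.502, -0.3116], 'red': [0.5141, -0.2531], 'teal': [0.5261, -0.1945]}
0.012 0.11849691770985993 {'yellow': [0.5023, -0.3118], 'red': [0.5143, -0.2538], 'teal': [0.5262, -0.1957]}
0.018 0.11690522215424648 {'yellow': [0.5028, -0.3122], 'red': [0.5145, -0.255], 'teal': [0.5263, -0.1977]}
x [ 0.97958689 -0.20102123] y [0.20102123 0.97958689]
bay teal [ 0.5662 -0.2056]
bay red [ 0.5545 -0.2624]
bay yellow [ 0.5429 -0.3192]
```

View pics/ov1.png

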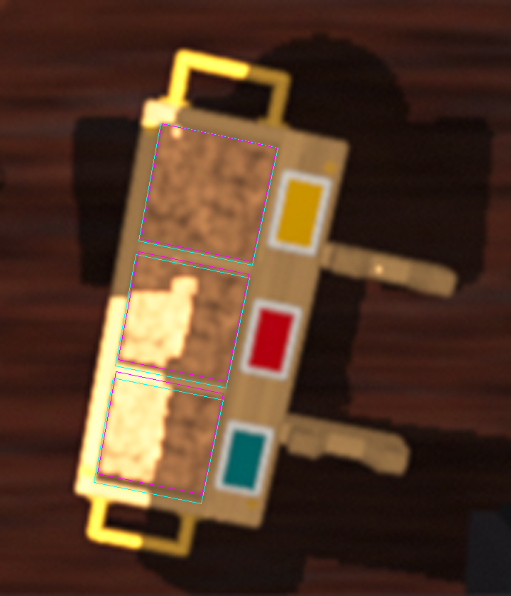

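The overlay fits the bays and chips, so the bay centres are roughly teal (0.5665,-0.206), red (0.555,-0.263) and yellow (0.543,-0.320). Now I'll look over the bottle side.

Call:
move_arm:
  series:
    - [[0, 0, 0], [-0.095, 0, 0], 1]
    - [[0, 0, 0], [-0.095, 0, 0], 1]
    - [[0, 0, 0], [-0.095, 0, 0], 1]
    - [[0, 0, 0], [-0.095, 0, 0], 1]
    - [[0, 0, 0], [-0.095, 0, 0], 1]
    - [[0, 0, 0], [-0.095, 0, 0], 1]
    - [[0, 0, 0], [-0.095, 0, 0], 1]
    - [[0, 0, 0], [-0.095, 0, 0], 1]
    - [[0, 0, 0], [-0.095, 0, 0], 1]
    - [[0, 0, 0], [-0.095, 0, 0], 1]
    - [[0, 0, 0], [-0.095, 0, 0], 1]
    - [[0, 0, 0], [-0.095, 0, 0], 1]

```text
time_s: 4.2
tcp_pos: [0.5343, 0.3025, 0.2978]
ee_rot: [[0.001, -1.0, 0.0], [-1.0, -0.001, 0.0], [-0.0, -0.0, -1.0]]
wrist_force: [1.8, -0.6, 0.1]
gripper_width: 0.998
gripper_force: 0.0
```

Call:
move_arm:
  series:
    - [[0, 0, 0], [-0.09, 0.02, 0], 1]
    - [[0, 0, 0], [-0.09, 0.02, 0], 1]
    - [[0, 0, 0], [-0.05, 0.02, 0], 1]
    - [[0, 0, 0], [0, 0, 0], 1]
    - [[0, 0, 0], [0, 0, 0], 1]
    - [[0, 0, 0], [0, 0, 0], 1]

```text
time_s: 4.8
tcp_pos: [0.5051, 0.4144, 0.2977]
ee_rot: [[-0.0, -1.0, 0.0], [-1.0, 0.0, -0.0], [0.0, -0.0, -1.0]]
wrist_force: [-0.0, 0.2, 0.1]
gripper_width: 0.997
gripper_force: 0.0
```

```bash
python3 - <<'E'
from h import *
c=r.capture("wrist"); save(c,"wrist2"); print(r.sense()["tcp_pos"])
for t,z in Z.items():
    if "centre" in t:
        for d in r.pinpoint(t,"wrist")[:3]: print(" ",t,round(d["score"],2),np.round(d["centre"],0),np.round(atz(c,d["centre"],z),4)[:2])
s=r.capture("scene")
for n,p in dict(spray=(274,163),jar=(330,135),mug=(212,352),bowl=(225,203)).items(): print(n,atz(s,p,0).round(3))
for n,p in dict(b1=(377,156),b2=(398,150),r=(382,156)).items(): print(n,atz(s,p,.022).round(3))
E
```

```text
[0.50531363 0.41408059 0.29787419]
  white_teal_centre 0.62 [371. 120.] [0.4428 0.3528]
  white_red_centre 0.67 [282.  65.] [0.5477 0.2907]
spray [ 0.725 -0.081  0.   ]
jar [ 0.67  -0.296  0.   ]
mug [0.463 0.482 0.   ]
bowl [0.724 0.131 0.   ]
b1 [ 0.484 -0.235  0.022]
b2 [ 0.447 -0.295  0.022]
r [ 0.472 -0.242  0.022]
```

View pics/wrist2.png

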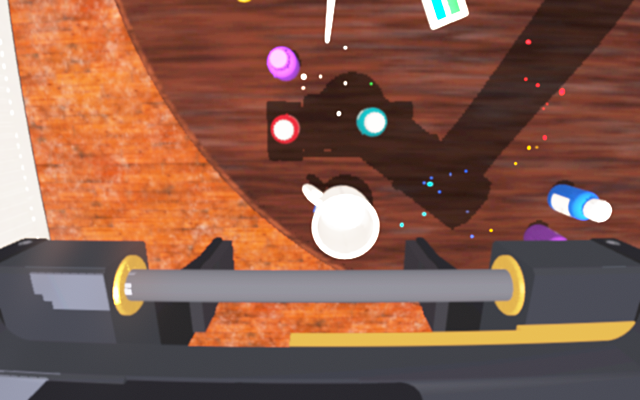

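From the wrist, the red cap is at (285,128), the teal cap at (373,122), the mug at (345,222) and the purple bottle at (283,63). The jar sits close behind the yellow bay, so I'll compute the clearances there.

```bash
python3 - <<'E'
from h import *
c=r.capture("wrist"); s=r.capture("scene"); d=r.capture("side")
print("red",atz(c,(285,127),.069).round(4),"teal",atz(c,(373,121),.069).round(4),"mug rim",[atz(c,p,.09).round(3) for p in((345,222),(345,188),(308,190))])
print("pot base scene",atz(s,(410,125),0),"side",atz(d,(475,365),0).round(3))
print("pot rim r",atz(s,(397,92),.12).round(3),atz(s,(428,92),.12).round(3))
# wrist1 camera: shift from the present one
w=dict(c); w["origin"]=np.array(c["origin"])+np.array([.5351,-.2689,.2969])-np.array(r.sense()["tcp_pos"])
for p in ((190,142),(232,135),(148,140)): print("jar",[(z,atz(w,p,z)[:2].round(3)) for z in(.03,.07,.1)])
print("jar side base/top",atz(d,(460,272),0).round(3),[atz(d,(470,223),z).round(3)[:2] for z in(.06,.09,.12)],[atz(s,(330,101),z).round(3)[:2] for z in(.06,.09,.12)])
E
```

```text
red [0.5431 0.3601 0.069 ] teal [0.4458 0.3535 0.069 ] mug rim [array([0.476, 0.464, 0.09 ]), array([0.477, 0.425, 0.09 ]), array([0.517, 0.427, 0.09 ])]
pot base scene [ 0.48769064 -0.48624896  0.        ] side [ 0.488 -0.526 -0.   ]
pot rim r [ 0.528 -0.445  0.12 ] [ 0.449 -0.496  0.12 ]
jar [(0.03, array([ 0.695, -0.305])), (0.07, array([ 0.68 , -0.308])), (0.1, array([ 0.669, -0.31 ]))]
jar [(0.03, array([ 0.642, -0.313])), (0.07, array([ 0.632, -0.315])), (0.1, array([ 0.625, -0.317]))]
jar [(0.03, array([ 0.748, -0.307])), (0.07, array([ 0.728, -0.31 ])), (0.1, array([ 0.713, -0.313]))]
jar side base/top [ 0.654 -0.313  0.   ] [array([ 0.733, -0.248]), array([ 0.683, -0.296]), array([ 0.632, -0.344])] [array([ 0.726, -0.389]), array([ 0.696, -0.337]), array([ 0.666, -0.284])]
```

Plan:
- Place yellow first with a +0.8 rad yaw, which clears the jar.
- Place red next at −0.6 rad.
- Place teal at 0, then lay the brush.

Moving above white-yellow.

Call:
move_arm:
  series:
    - [[0, 0, 0], [0.088, -0.035, 0.02], 1]
    - [[0, 0, 0], [0.088, -0.035, 0.02], 1]
    - [[0, 0, 0], [0.088, -0.035, 0.02], 1]
    - [[0, 0, 0], [0.088, -0.035, 0.02], 1]
    - [[0, 0, 0], [0.086, -0.035, 0.02], 1]
    - [[0, 0, 0], [0, 0, 0], 1]
    - [[0, 0, 0], [0, 0, 0], 1]
    - [[0, 0, 0], [0, 0, 0], 1]

```text
time_s: 6.15
tcp_pos: [0.5925, 0.1968, 0.2479]
ee_rot: [[0.001, -1.0, 0.001], [-1.0, -0.001, 0.0], [-0.0, -0.001, -1.0]]
wrist_force: [0.3, 0.2, 0.8]
gripper_width: 0.998
gripper_force: 0.0
```

Call:
move_arm:
  series:
    - [[0, 0, 1], [0, 0, 0.02], 1]
    - [[0, 0, 1], [0, 0, 0.02], 1]
    - [[0, 0, 1], [0, 0, 0.02], 1]
    - [[0, 0, 1], [0, 0, 0.02], 1]
    - [[0, 0, 1], [0, 0, 0.02], 1]
    - [[0, 0, 1], [0, 0, 0.02], 1]
    - [[0, 0, 1], [0, 0, 0.02], 1]
    - [[0, 0, 1], [0, 0, 0.02], 1]
    - [[0, 0, 0], [0, 0, 0], 1]
    - [[0, 0, 0], [0, 0, 0], 1]

```text
time_s: 7.15
tcp_pos: [0.5924, 0.1973, 0.168]
ee_rot: [[-0.714, -0.7, 0.001], [-0.7, 0.714, 0.0], [-0.001, -0.0, -1.0]]
wrist_force: [0.9, -0.4, 0.1]
gripper_width: 0.999
gripper_force: 0.0
```

```bash
python3 - <<'E'
from h import *
for n in("scene","side","wrist"):
    c=r.capture(n)
    for t in("white_yellow_centre","brush_centre"):
        for d in r.pinpoint(t,n)[:2]: print(n,t,round(d["score"],2),np.round(d["centre"]),np.round(atz(c,d["centre"],Z[t]),4)[:2])
s=r.sense();print(s["tcp_pos"],np.round(s["ee_rot"],3).tolist())
E
```

```text
scene white_yellow_centre 0.81 [251. 225.] [0.5911 0.1944]
scene white_yellow_centre 0.2 [384. 158.] [ 0.4562 -0.2188]
scene brush_centre 0.62 [295. 245.] [0.4883 0.1706]
side white_yellow_centre 0.73 [311. 182.] [0.5928 0.1869]
side brush_centre 0.59 [279. 201.] [0.4906 0.1695]
wrist white_yellow_centre 0.87 [318. 194.] [0.5919 0.1959]
wrist brush_centre 0.88 [390.  95.] [0.4858 0.1834]
[0.59255386 0.19600738 0.16775207] [[-0.717, -0.697, 0.0], [-0.697, 0.717, 0.0], [-0.0, -0.0, -1.0]]
```

Call:
move_arm:
  series:
    - [[0, 0, 0], [0, 0, 0.06], 1]
    - [[0, 0, 0], [0, 0, 0.06], 1]
    - [[0, 0, 0], [0, 0, 0.06], 1]
    - [[0, 0, 0], [0, 0, 0.06], 1]
    - [[0, 0, 0], [0, 0, 0.03], 1]
    - [[0, 0, 0], [0, 0, 0.024], 1]
    - [[0, 0, 0], [0, 0, 0], 1]
    - [[0, 0, 0], [0, 0, 0], 0]
    - [[0, 0, 0], [0, 0, 0], 0]
    - [[0, 0, 0], [0, 0, 0], 0]
    - [[0, 0, 0], [0, 0, 0], 0]
    - [[0, 0, 0], [0, 0, 0], 0]

```text
time_s: 8.8
tcp_pos: [0.5926, 0.1961, 0.0211]
ee_rot: [[-0.717, -0.697, 0.001], [-0.697, 0.717, 0.0], [-0.001, -0.0, -1.0]]
wrist_force: [0.6, 0.2, 0.2]
gripper_width: 0.632
gripper_force: 0.0
```

Call:
move_arm:
  series:
    - [[0, 0, 0], [0, 0, 0], 0]
    - [[0, 0, 0], [0, 0, 0], 0]
    - [[0, 0, 0], [0, 0, 0], 0]

```text
time_s: 9.1
tcp_pos: [0.5925, 0.196, 0.0206]
ee_rot: [[-0.717, -0.697, 0.0], [-0.697, 0.717, -0.0], [-0.0, -0.0, -1.0]]
wrist_force: [0.0, -0.2, -0.2]
gripper_width: 0.361
gripper_force: 30.2
```

Call:
move_arm:
  series:
    - [[0, 0, 0], [0, 0, -0.02], 0]
    - [[0, 0, 0], [0, 0, -0.04], 0]
    - [[0, 0, 0], [0, 0, -0.06], 0]
    - [[0, 0, 0], [0, 0, -0.06], 0]
    - [[0, 0, 0], [0, 0, -0.06], 0]
    - [[0, 0, 0], [0, 0, -0.06], 0]
    - [[0, 0, 0], [0.041, 0.04, 0], 0]
    - [[0, 0, 0], [0.041, 0.04, 0], 0]
    - [[0, 0, 0], [0, 0, 0], 0]

```text
time_s: 10.0
tcp_pos: [0.5321, 0.1956, 0.1715]
ee_rot: [[-0.717, -0.697, -0.001], [-0.697, 0.717, 0.0], [0.001, 0.001, -1.0]]
wrist_force: [0.4, 0.4, 0.5]
gripper_width: 0.359
gripper_force: 30.0
```

Call:
move_arm:
  series:
    - [[0, 0, 0], [0.05, -0.053, 0], 0]
    - [[0, 0, 0], [0.065, -0.069, 0], 0]
    - [[0, 0, 0], [0.065, -0.069, 0], 0]
    - [[0, 0, 0], [0.065, -0.069, 0], 0]
    - [[0, 0, 0], [0.065, -0.069, 0], 0]
    - [[0, 0, 0], [0.065, -0.069, 0], 0]
    - [[0, 0, 0], [0.065, -0.069, 0], 0]
    - [[0, 0, 0], [0.065, -0.069, 0], 0]
    - [[0, 0, 0], [0.065, -0.069, 0], 0]
    - [[0, 0, 0], [0.065, -0.069, 0], 0]
    - [[0, 0, 0], [0.065, -0.069, 0], 0]
    - [[0, 0, 0], [0, 0, 0], 0]

```text
time_s: 11.2
tcp_pos: [0.5426, -0.3197, 0.1703]
ee_rot: [[-0.722, -0.692, 0.0], [-0.692, 0.722, -0.001], [0.001, -0.001, -1.0]]
wrist_force: [-0.3, 0.8, -0.3]
gripper_width: 0.358
gripper_force: 30.0
```

```bash
python3 - <<'E'
from h import *
c=r.capture("side"); save(c,"side3")
im=c["img"][170:340,300:520,::-1]; cv2.imwrite("pics/side3c.png",cv2.resize(im,None,fx=3,fy=3,interpolation=cv2.INTER_CUBIC))
s=r.sense(); T=np.array(s["ee_rot"]); print(s["tcp_pos"],s["gripper_width"]); d=np.array([.543,-.3205,.026])-s["tcp_pos"]; print("tool frac",(T.T@d/.5).round(4))
E
```

```text
[ 0.54252164 -0.31731631  0.17010329] 0.36139522389888723
tool frac [ 0.0036 -0.0053  0.2882]
```

View pics/side3c.png

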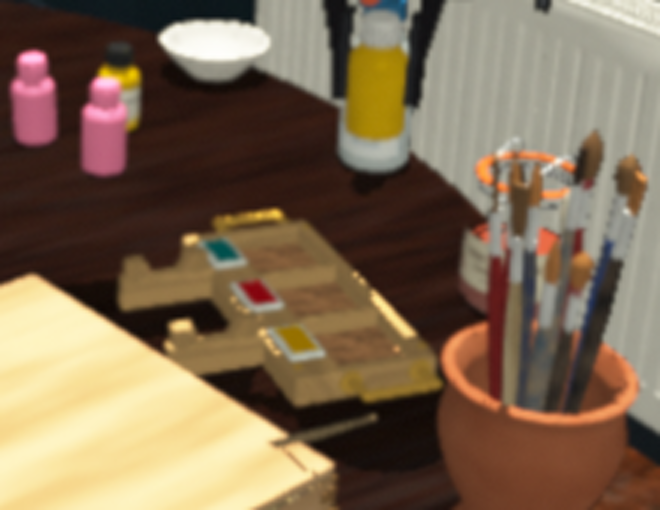

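The side crop shows yellow held upright, the handles lying low, and the caddy clear. Lowering.

Call:
move_arm:
  series:
    - [[0, 0, 0], [0.004, -0.005, 0.05], 0]
    - [[0, 0, 0], [0, 0, 0.06], 0]
    - [[0, 0, 0], [0, 0, 0.06], 0]
    - [[0, 0, 0], [0, 0, 0.06], 0]
    - [[0, 0, 0], [0, 0, 0.03], 0]
    - [[0, 0, 0], [0, 0, 0.015], 0]
    - [[0, 0, 0], [0, 0, 0.01], 0]
    - [[0, 0, 0], [0, 0, 0], 0]
    - [[0, 0, 0], [0, 0, 0], 0]

```text
time_s: 12.15
tcp_pos: [0.5441, -0.3175, 0.0291]
ee_rot: [[-0.717, -0.697, 0.002], [-0.697, 0.717, -0.001], [-0.001, -0.002, -1.0]]
wrist_force: [0.8, 0.3, -0.7]
gripper_width: 0.36
gripper_force: 30.0
```

Call:
move_arm:
  series:
    - [[0, 0, 0], [0.003, -0.003, 0.005], 0]
    - [[0, 0, 0], [0, 0, 0], 0]
    - [[0, 0, 0], [0, 0, 0], 0]

```text
time_s: 12.45
tcp_pos: [0.5433, -0.3196, 0.0259]
ee_rot: [[-0.717, -0.697, 0.001], [-0.697, 0.717, -0.0], [-0.0, -0.0, -1.0]]
wrist_force: [0.1, 0.0, -1.2]
gripper_width: 0.36
gripper_force: 30.0
```

Call:
move_arm:
  series:
    - [[0, 0, 0], [0, 0, 0], 0.6]
    - [[0, 0, 0], [0, 0, 0], 0.6]
    - [[0, 0, 0], [0, 0, 0], 0.6]
    - [[0, 0, 0], [0, 0, 0], 0.6]
    - [[0, 0, 0], [0, 0, -0.02], 0.6]
    - [[0, 0, 0], [0, 0, -0.04], 0.6]
    - [[0, 0, 0], [0, 0, -0.06], 0.6]
    - [[0, 0, 0], [0, 0, -0.06], 0.6]
    - [[0, 0, 0], [0, 0, -0.08], 0.7]
    - [[0, 0, 0], [0, 0, -0.08], 1]
    - [[0, 0, 0], [0, 0, 0], 1]

```text
time_s: 13.55
tcp_pos: [0.5466, -0.3213, 0.2039]
ee_rot: [[-0.716, -0.697, 0.013], [-0.698, 0.716, -0.007], [-0.005, -0.014, -1.0]]
wrist_force: [0.3, -0.6, 0.1]
gripper_width: 0.792
gripper_force: 0.0
```

Call:
move_arm:
  series:
    - [[0, 0, -1], [0, 0, 0], 1]
    - [[0, 0, -1], [0, 0, 0], 1]
    - [[0, 0, -1], [0, 0, 0], 1]
    - [[0, 0, -1], [0, 0, 0], 1]
    - [[0, 0, -1], [0, 0, 0], 1]
    - [[0, 0, -1], [0, 0, 0], 1]
    - [[0, 0, -1], [0, 0, 0], 1]
    - [[0, 0, -1], [0, 0, 0], 1]
    - [[0, 0, 0], [0, 0, 0], 1]
    - [[0, 0, 0], [0, 0, 0], 1]

```text
time_s: 14.55
tcp_pos: [0.5431, -0.3195, 0.1958]
ee_rot: [[-0.002, -1.0, 0.0], [-1.0, 0.002, -0.0], [0.0, -0.0, -1.0]]
wrist_force: [-0.5, -0.5, 0.4]
gripper_width: 1.001
gripper_force: 0.0
```

```bash
python3 - <<'E'
from h import *
for n in("side","wrist"):
    c=r.capture(n)
    for t in("white_yellow_centre",):
        for d in r.pinpoint(t,n)[:2]: print(n,t,round(d["score"],2),np.round(d["centre"]),np.round(atz(c,d["centre"],.0395),4)[:2])
    a=c["img"][100:260,240:420] if n=="wrist" else c["img"][200:320,320:500]
    cv2.imwrite(f"pics/y_{n}.png",cv2.resize(a[:,:,::-1],(540,400)))
cv2.imwrite("pics/y.png",np.vstack([cv2.imread("pics/y_side.png")[:,:],cv2.imread("pics/y_wrist.png")])[::1][:800])
a=cv2.imread("pics/y.png"); cv2.imwrite("pics/y.png",cv2.resize(a,(405,600)))
s=r.sense(); T=np.array(s["ee_rot"]); print(s["tcp_pos"],T.round(3).tolist())
E
```

```text
side white_yellow_centre 0.57 [422. 273.] [ 0.5412 -0.3322]
wrist white_yellow_centre 0.77 [320. 190.] [ 0.5425 -0.3188]
[ 0.54319595 -0.31949436  0.19559525] [[-0.001, -1.0, -0.0], [-1.0, 0.001, -0.0], [0.0, 0.0, -1.0]]
```

View pics/y.png

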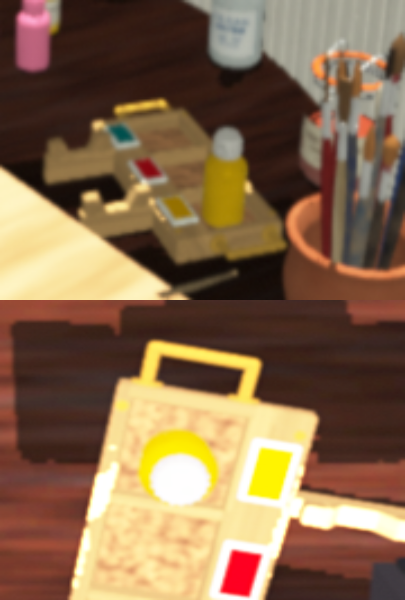

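Yellow stands upright in its bay at about (0.5425,-0.319). Now red.

Call:
move_arm:
  series:
    - [[0, 0, 0], [-0.097, 0, 0], 1]
    - [[0, 0, 0], [-0.097, 0, 0], 1]
    - [[0, 0, 0], [-0.097, 0, 0], 1]
    - [[0, 0, 0], [-0.097, 0, 0], 1]
    - [[0, 0, 0], [-0.097, 0, 0], 1]
    - [[0, 0, 0], [-0.097, 0, 0], 1]
    - [[0, 0, 0], [-0.097, 0, 0], 1]
    - [[0, 0, 0], [-0.097, 0, 0], 1]
    - [[0, 0, 0], [-0.097, 0, 0], 1]
    - [[0, 0, 0], [-0.097, 0, 0], 1]
    - [[0, 0, 0], [-0.097, 0, 0], 1]
    - [[0, 0, 0], [-0.097, 0, 0], 1]

```text
time_s: 15.95
tcp_pos: [0.5429, 0.2646, 0.1959]
ee_rot: [[-0.0, -1.0, 0.0], [-1.0, 0.0, 0.0], [-0.0, -0.0, -1.0]]
wrist_force: [1.3, 0.8, 0.2]
gripper_width: 0.997
gripper_force: 0.0
```

Call:
move_arm:
  series:
    - [[0, 0, 0], [-0.097, 0, 0], 1]
    - [[0, 0, 0], [-0.097, 0, 0], 1]
    - [[0, 0, -1], [0, 0, 0], 1]
    - [[0, 0, -1], [0, 0, 0], 1]
    - [[0, 0, -1], [0, 0, 0], 1]
    - [[0, 0, -1], [0, 0, 0], 1]
    - [[0, 0, -1], [0, 0, 0], 1]
    - [[0, 0, -1], [0, 0, 0], 1]
    - [[0, 0, 0], [0, 0, 0], 1]
    - [[0, 0, 0], [0, 0, 0], 1]

```text
time_s: 16.95
tcp_pos: [0.5432, 0.3595, 0.1955]
ee_rot: [[0.563, -0.827, -0.0], [-0.827, -0.563, -0.0], [-0.0, 0.0, -1.0]]
wrist_force: [-0.1, 0.3, 0.3]
gripper_width: 0.998
gripper_force: 0.0
```

```bash
python3 - <<'E'
from h import *
for n in("scene","side","wrist"):
    c=r.capture(n)
    if n=="wrist": save(c,"wr")
    for t in("white_red_centre",):
        for d in r.pinpoint(t,n)[:3]: print(n,t,round(d["score"],2),np.round(d["centre"]),np.round(atz(c,d["centre"],Z[t]),4)[:2])
s=r.sense(); T=np.array(s["ee_rot"]); print(s["tcp_pos"],T.round(3).tolist())
print((T.T@(np.array([.5425,.36,.021])-s["tcp_pos"])/.5).round(4))
E
```

```text
scene white_red_centre 0.84 [240. 258.] [0.5465 0.2902]
side white_red_centre 0.65 [267. 166.] [0.5422 0.3644]
side white_red_centre 0.58 [279. 174.] [0.546  0.2896]
wrist white_red_centre 0.84 [319. 185.] [0.5461 0.3575]
wrist white_red_centre 0.73 [359. 122.] [0.5487 0.288 ]
[0.54323328 0.35948222 0.19557074] [[0.564, -0.826, 0.0], [-0.826, -0.564, 0.0], [0.0, -0.0, -1.0]]
[-0.0017  0.0006  0.3491]
```

View pics/wr.png

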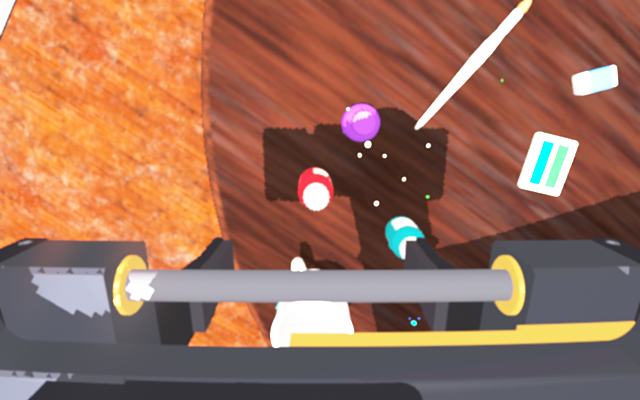

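Red is centred ahead at (316,190). The teal and the mug are clear of the fingers, so I'll descend and grip.

Call:
move_arm:
  series:
    - [[0, 0, 0], [0.002, -0.001, 0.06], 1]
    - [[0, 0, 0], [0, 0, 0.07], 1]
    - [[0, 0, 0], [0, 0, 0.07], 1]
    - [[0, 0, 0], [0, 0, 0.07], 1]
    - [[0, 0, 0], [0, 0, 0.045], 1]
    - [[0, 0, 0], [0, 0, 0.024], 1]
    - [[0, 0, 0], [0, 0, 0.01], 1]
    - [[0, 0, 0], [0, 0, 0], 1]
    - [[0, 0, 0], [0, 0, 0], 0]
    - [[0, 0, 0], [0, 0, 0], 0]
    - [[0, 0, 0], [0, 0, 0], 0]
    - [[0, 0, 0], [0, 0, 0], 0]

```text
time_s: 18.45
tcp_pos: [0.5444, 0.3592, 0.0218]
ee_rot: [[0.565, -0.825, 0.001], [-0.825, -0.565, 0.001], [-0.0, -0.001, -1.0]]
wrist_force: [-0.0, -0.1, -0.0]
gripper_width: 0.723
gripper_force: 0.0
```

Call:
move_arm:
  series:
    - [[0, 0, 0], [0, 0, 0], 0]
    - [[0, 0, 0], [0, 0, 0], 0]
    - [[0, 0, 0], [0, 0, 0], 0]
    - [[0, 0, 0], [0, 0, 0], 0]
    - [[0, 0, 0], [0, 0, 0], 0]

```text
time_s: 18.95
tcp_pos: [0.5443, 0.359, 0.0211]
ee_rot: [[0.565, -0.825, 0.0], [-0.825, -0.565, 0.0], [0.0, -0.0, -1.0]]
wrist_force: [0.7, 0.0, 0.5]
gripper_width: 0.368
gripper_force: 30.0
```

Call:
move_arm:
  series:
    - [[0, 0, 0], [0, 0, -0.02], 0]
    - [[0, 0, 0], [0, 0, -0.04], 0]
    - [[0, 0, 0], [0, 0, -0.06], 0]
    - [[0, 0, 0], [0, 0, -0.07], 0]
    - [[0, 0, 0], [0, 0, -0.07], 0]
    - [[0, 0, 0], [0, 0, -0.05], 0]
    - [[0, 0, 0], [0, 0, -0.02], 0]
    - [[0, 0, 0], [0.04, 0.026, 0], 0]
    - [[0, 0, 0], [0.079, 0.052, 0], 0]
    - [[0, 0, 0], [0.079, 0.052, 0], 0]
    - [[0, 0, 0], [0.079, 0.052, 0], 0]
    - [[0, 0, 0], [0.079, 0.052, 0], 0]

```text
time_s: 20.15
tcp_pos: [0.5471, 0.144, 0.1852]
ee_rot: [[0.565, -0.825, -0.002], [-0.825, -0.565, -0.001], [-0.0, 0.002, -1.0]]
wrist_force: [0.5, -0.3, -0.8]
gripper_width: 0.369
gripper_force: 30.0
```

Call:
move_arm:
  series:
    - [[0, 0, 0], [0.079, 0.052, 0], 0]
    - [[0, 0, 0], [0.079, 0.052, 0], 0]
    - [[0, 0, 0], [0.079, 0.052, 0], 0]
    - [[0, 0, 0], [0.079, 0.052, 0], 0]
    - [[0, 0, 0], [0.079, 0.052, 0], 0]
    - [[0, 0, 0], [0.079, 0.052, 0], 0]
    - [[0, 0, 0], [0.079, 0.052, 0], 0]
    - [[0, 0, 0], [0.079, 0.052, 0], 0]
    - [[0, 0, 0], [0.04, 0.03, 0], 0]
    - [[0, 0, 0], [0, 0, 0], 0]
    - [[0, 0, 0], [0, 0, 0], 0]

```text
time_s: 21.25
tcp_pos: [0.553, -0.2574, 0.1849]
ee_rot: [[0.563, -0.826, -0.002], [-0.826, -0.563, 0.001], [-0.002, 0.001, -1.0]]
wrist_force: [0.5, 1.1, -0.1]
gripper_width: 0.365
gripper_force: 30.0
```

```bash
python3 - <<'E'
from h import *
s=r.sense(); T=np.array(s["ee_rot"]); print(s["tcp_pos"],s["gripper_width"]); print((T.T@(np.array([.555,-.263,.0265])-s["tcp_pos"])/.5).round(4))
E
```

```text
[ 0.55295565 -0.25744085  0.18490887] 0.36525291718392217
[0.0121 0.0025 0.3168]
```

Call:
move_arm:
  series:
    - [[0, 0, 0], [0.012, 0.003, 0.05], 0]
    - [[0, 0, 0], [0, 0, 0.06], 0]
    - [[0, 0, 0], [0, 0, 0.06], 0]
    - [[0, 0, 0], [0, 0, 0.06], 0]
    - [[0, 0, 0], [0, 0, 0.045], 0]
    - [[0, 0, 0], [0, 0, 0.025], 0]
    - [[0, 0, 0], [0, 0, 0.01], 0]
    - [[0, 0, 0], [0, 0, 0.006], 0]
    - [[0, 0, 0], [0, 0, 0], 0]
    - [[0, 0, 0], [0, 0, 0], 0]
    - [[0, 0, 0], [0, 0, 0], 0]

```text
time_s: 22.35
tcp_pos: [0.5566, -0.2632, 0.0291]
ee_rot: [[0.565, -0.825, 0.002], [-0.825, -0.565, -0.0], [0.001, -0.001, -1.0]]
wrist_force: [0.5, -0.5, -1.5]
gripper_width: 0.367
gripper_force: 30.0
```

Call:
move_arm:
  series:
    - [[0, 0, 0], [-0.001, 0.002, 0.004], 0]
    - [[0, 0, 0], [0, 0, 0], 0]
    - [[0, 0, 0], [0, 0, 0], 0]
    - [[0, 0, 0], [0, 0, 0], 0]

```text
time_s: 22.75
tcp_pos: [0.5549, -0.2633, 0.0261]
ee_rot: [[0.565, -0.825, 0.0], [-0.825, -0.565, -0.0], [0.0, -0.0, -1.0]]
wrist_force: [0.3, 0.7, -0.4]
gripper_width: 0.371
gripper_force: 30.0
```

Call:
move_arm:
  series:
    - [[0, 0, 0], [0, 0, 0], 0.55]
    - [[0, 0, 0], [0, 0, 0], 0.55]
    - [[0, 0, 0], [0, 0, 0], 0.55]
    - [[0, 0, 0], [0, 0, 0], 0.55]
    - [[0, 0, 0], [0, 0, -0.02], 0.55]
    - [[0, 0, 0], [0, 0, -0.04], 0.55]
    - [[0, 0, 0], [0, 0, -0.06], 0.55]
    - [[0, 0, 0], [0, 0, -0.06], 0.6]
    - [[0, 0, 0], [0, 0, -0.08], 1]
    - [[0, 0, 0], [0, 0, -0.08], 1]
    - [[0, 0, 0], [0, 0, 0], 1]
    - [[0, 0, 0], [0, 0, 0], 1]

```text
time_s: 23.95
tcp_pos: [0.5553, -0.2632, 0.1981]
ee_rot: [[0.565, -0.825, 0.004], [-0.825, -0.565, -0.0], [0.002, -0.003, -1.0]]
wrist_force: [0.4, -0.4, -0.5]
gripper_width: 0.877
gripper_force: 0.0
```

Call:
move_arm:
  series:
    - [[0, 0, 1], [0, 0, 0], 1]
    - [[0, 0, 1], [0, 0, 0], 1]
    - [[0, 0, 1], [0, 0, 0], 1]
    - [[0, 0, 1], [0, 0, 0], 1]
    - [[0, 0, 1], [0, 0, 0], 1]
    - [[0, 0, 1], [0, 0, 0], 1]
    - [[0, 0, 0], [0, 0, 0], 1]
    - [[0, 0, 0], [0, 0, 0], 1]

```text
time_s: 24.75
tcp_pos: [0.5543, -0.263, 0.195]
ee_rot: [[0.002, -1.0, -0.002], [-1.0, -0.002, 0.001], [-0.001, 0.002, -1.0]]
wrist_force: [0.6, -0.5, 0.3]
gripper_width: 1.001
gripper_force: 0.0
```

```bash
python3 - <<'E'
from h import *
for n in("side","wrist"):
    c=r.capture(n)
    if n=="side": cv2.imwrite("pics/red_side.png",cv2.resize(c["img"][200:320,320:500,::-1],(540,360)))
    for t in("white_red_centre","white_yellow_centre"):
        for d in r.pinpoint(t,n)[:2]: print(n,t,round(d["score"],2),np.round(d["centre"]),np.round(atz(c,d["centre"],.0395),4)[:2])
s=r.sense(); print(s["tcp_pos"]); 
E
```

```text
side white_red_centre 0.73 [405. 255.] [ 0.5565 -0.2647]
side white_red_centre 0.66 [279. 168.] [0.5605 0.3216]
side white_yellow_centre 0.97 [420. 274.] [ 0.5361 -0.3345]
wrist white_red_centre 0.86 [320. 188.] [ 0.5538 -0.2638]
wrist white_yellow_centre 0.86 [333. 128.] [ 0.5427 -0.3193]
[ 0.55482087 -0.26317451  0.19598017]
```

View pics/red_side.png

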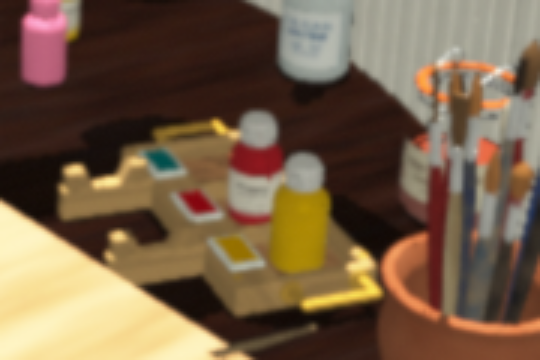

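Both stand upright in the right bays. Now teal.

Call:
move_arm:
  series:
    - [[0, 0, 0], [-0.095, 0.017, 0], 1]
    - [[0, 0, 0], [-0.095, 0.017, 0], 1]
    - [[0, 0, 0], [-0.095, 0.017, 0], 1]
    - [[0, 0, 0], [-0.095, 0.017, 0], 1]
    - [[0, 0, 0], [-0.095, 0.017, 0], 1]
    - [[0, 0, 0], [-0.095, 0.017, 0], 1]
    - [[0, 0, 0], [-0.095, 0.017, 0], 1]
    - [[0, 0, 0], [-0.095, 0.017, 0], 1]
    - [[0, 0, 0], [-0.095, 0.017, 0], 1]
    - [[0, 0, 0], [-0.095, 0.017, 0], 1]
    - [[0, 0, 0], [-0.095, 0.017, 0], 1]
    - [[0, 0, 0], [-0.095, 0.017, 0], 1]

```text
time_s: 26.25
tcp_pos: [0.4521, 0.3088, 0.1965]
ee_rot: [[0.001, -1.0, 0.001], [-1.0, -0.001, 0.001], [-0.001, -0.001, -1.0]]
wrist_force: [0.8, 0.6, -0.4]
gripper_width: 1.002
gripper_force: 0.0
```

Call:
move_arm:
  series:
    - [[0, 0, 0], [-0.093, 0.017, 0], 1]
    - [[0, 0, 0], [0, 0, 0], 1]
    - [[0, 0, 0], [0, 0, 0], 1]
    - [[0, 0, 0], [0, 0, 0], 1]

```text
time_s: 26.65
tcp_pos: [0.4443, 0.3526, 0.196]
ee_rot: [[-0.0, -1.0, -0.0], [-1.0, 0.0, -0.0], [0.0, 0.0, -1.0]]
wrist_force: [0.1, -0.4, 0.6]
gripper_width: 1.0
gripper_force: 0.0
```

```bash
python3 - <<'E'
from h import *
for n in("scene","side","wrist"):
    c=r.capture(n)
    for t in("white_teal_centre","brush_centre"):
        for d in r.pinpoint(t,n)[:3]: print(n,t,round(d["score"],2),np.round(d["centre"]),np.round(atz(c,d["centre"],Z[t]),4)[:2])
    for d in r.cut_out("brush_centre",n)[:1]:
        ys,xs=np.nonzero(d["pixels"]); P=np.array([atz(c,(x,y),.006)[:2] for x,y in zip(xs,ys)]).astype(np.float32)
        print("brush rect",n,d["score"],[np.round(v,4) for v in cv2.minAreaRect(P)])
        m=P.mean(0); u=np.linalg.svd(P-m,full_matrices=False)[2][0]; t=(P-m)@u; print(" axis",u,"mid",m+u*(t.max()+t.min())/2,"len",np.ptp(t))
s=r.sense(); T=np.array(s["ee_rot"]); print(s["tcp_pos"]); print((T.T@(np.array([.4445,.3535,.021])-s["tcp_pos"])/.5).round(4))
E
```

```text
scene white_teal_centre 0.74 [259. 296.] [0.4503 0.3517]
scene white_teal_centre 0.46 [360. 142.] [ 0.5492 -0.2552]
scene brush_centre 0.77 [298. 248.] [0.4782 0.1742]
brush rect scene 0.75 [array([0.4844, 0.1767]), array([0.1572, 0.0172]), np.float64(85.6755)]
 axis [0.11391878 0.99349004] mid [0.4848316  0.17663361] len 0.15732715
side white_teal_centre 0.74 [237. 175.] [0.4396 0.3358]
side brush_centre 0.55 [279. 201.] [0.4907 0.1679]
brush rect side 0.56 [array([0.4941, 0.2055]), array([0.0845, 0.0191]), np.float64(85.5364)]
 axis [-0.15689988 -0.9876145 ] mid [0.49432564 0.20539653] len 0.08440596
wrist white_teal_centre 0.73 [322. 190.] [0.4422 0.3551]
brush rect wrist 0.92 [array([0.4904, 0.2196]), array([0.0784, 0.0103]), np.float64(86.424)]
 axis [0.10005789 0.99498165] mid [0.49175802 0.21945985] len 0.07871926
[0.44440763 0.3532118  0.19606622]
[-6.000e-04 -2.000e-04  3.501e-01]
```

Call:
move_arm:
  series:
    - [[0, 0, 0], [0, 0, 0.06], 1]
    - [[0, 0, 0], [0, 0, 0.07], 1]
    - [[0, 0, 0], [0, 0, 0.07], 1]
    - [[0, 0, 0], [0, 0, 0.07], 1]
    - [[0, 0, 0], [0, 0, 0.045], 1]
    - [[0, 0, 0], [0, 0, 0.025], 1]
    - [[0, 0, 0], [0, 0, 0.01], 1]
    - [[0, 0, 0], [0, 0, 0], 1]
    - [[0, 0, 0], [0, 0, 0], 0]
    - [[0, 0, 0], [0, 0, 0], 0]
    - [[0, 0, 0], [0, 0, 0], 0]
    - [[0, 0, 0], [0, 0, 0], 0]

```text
time_s: 28.45
tcp_pos: [0.4446, 0.3536, 0.0217]
ee_rot: [[0.0, -1.0, 0.001], [-1.0, -0.0, 0.001], [-0.001, -0.001, -1.0]]
wrist_force: [-0.9, -0.3, 0.9]
gripper_width: 0.724
gripper_force: 0.0
```

Call:
move_arm:
  series:
    - [[0, 0, 0], [0, 0, 0], 0]
    - [[0, 0, 0], [0, 0, 0], 0]
    - [[0, 0, 0], [0, 0, 0], 0]
    - [[0, 0, 0], [0, 0, 0], 0]
    - [[0, 0, 0], [0, 0, 0], 0]

```text
time_s: 28.95
tcp_pos: [0.4443, 0.3532, 0.0211]
ee_rot: [[-0.0, -1.0, -0.0], [-1.0, 0.0, -0.0], [0.0, 0.0, -1.0]]
wrist_force: [0.1, 0.1, 1.2]
gripper_width: 0.363
gripper_force: 29.8
```

Call:
move_arm:
  series:
    - [[0, 0, 0], [0, 0, -0.02], 0]
    - [[0, 0, 0], [0, 0, -0.04], 0]
    - [[0, 0, 0], [0, 0, -0.06], 0]
    - [[0, 0, 0], [0, 0, -0.07], 0]
    - [[0, 0, 0], [0, 0, -0.07], 0]
    - [[0, 0, 0], [0, 0, -0.05], 0]
    - [[0, 0, 0], [0, 0, -0.02], 0]
    - [[0, 0, 0], [0.046, -0.01, 0], 0]
    - [[0, 0, 0], [0.093, -0.02, 0], 0]
    - [[0, 0, 0], [0.093, -0.02, 0], 0]
    - [[0, 0, 0], [0.093, -0.02, 0], 0]
    - [[0, 0, 0], [0.093, -0.02, 0], 0]

```text
time_s: 30.15
tcp_pos: [0.4888, 0.1423, 0.1854]
ee_rot: [[0.001, -1.0, -0.001], [-1.0, -0.001, -0.001], [0.001, 0.001, -1.0]]
wrist_force: [0.9, -0.5, -0.4]
gripper_width: 0.359
gripper_force: 29.7
```

Call:
move_arm:
  series:
    - [[0, 0, 0], [0.093, -0.02, 0], 0]
    - [[0, 0, 0], [0.093, -0.02, 0], 0]
    - [[0, 0, 0], [0.093, -0.02, 0], 0]
    - [[0, 0, 0], [0.093, -0.02, 0], 0]
    - [[0, 0, 0], [0.093, -0.02, 0], 0]
    - [[0, 0, 0], [0.093, -0.02, 0], 0]
    - [[0, 0, 0], [0.093, -0.02, 0], 0]
    - [[0, 0, 0], [0.049, -0.014, 0], 0]
    - [[0, 0, 0], [0, 0, 0], 0]
    - [[0, 0, 0], [0, 0, 0], 0]
    - [[0, 0, 0], [0, 0, 0], 0]

```text
time_s: 31.25
tcp_pos: [0.5658, -0.2048, 0.1855]
ee_rot: [[0.001, -1.0, -0.001], [-1.0, -0.001, 0.0], [-0.0, 0.001, -1.0]]
wrist_force: [-0.8, -0.6, -0.4]
gripper_width: 0.36
gripper_force: 29.7
```

```bash
python3 - <<'E'
from h import *
s=r.sense(); T=np.array(s["ee_rot"]); print(s["tcp_pos"],s["gripper_width"]); print((T.T@(np.array([.5665,-.206,.0262])-s["tcp_pos"])/.5).round(4))
E
```

```text
[ 0.56583996 -0.20482516  0.18553868] 0.3602732700684799
[ 0.0025 -0.0017  0.3187]
```

Call:
move_arm:
  series:
    - [[0, 0, 0], [0.002, -0.001, 0.05], 0]
    - [[0, 0, 0], [0, 0, 0.06], 0]
    - [[0, 0, 0], [0, 0, 0.06], 0]
    - [[0, 0, 0], [0, 0, 0.06], 0]
    - [[0, 0, 0], [0, 0, 0.045], 0]
    - [[0, 0, 0], [0, 0, 0.025], 0]
    - [[0, 0, 0], [0, 0, 0.01], 0]
    - [[0, 0, 0], [0, 0, 0.006], 0]
    - [[0, 0, 0], [0, 0, 0], 0]
    - [[0, 0, 0], [0, 0, 0], 0]
    - [[0, 0, 0], [0, 0, 0], 0]
    - [[0, 0, 0], [0, 0, 0], 0]

```text
time_s: 32.45
tcp_pos: [0.5672, -0.2068, 0.0287]
ee_rot: [[-0.0, -1.0, 0.001], [-1.0, 0.0, -0.0], [0.0, -0.001, -1.0]]
wrist_force: [0.2, -0.3, -0.3]
gripper_width: 0.363
gripper_force: 29.7
```

Call:
move_arm:
  series:
    - [[0, 0, 0], [0, 0, 0.004], 0]
    - [[0, 0, 0], [0, 0, 0], 0]
    - [[0, 0, 0], [0, 0, 0], 0]
    - [[0, 0, 0], [0, 0, 0], 0.55]
    - [[0, 0, 0], [0, 0, 0], 0.55]
    - [[0, 0, 0], [0, 0, 0], 0.55]
    - [[0, 0, 0], [0, 0, 0], 0.55]
    - [[0, 0, 0], [0, 0, -0.02], 0.55]
    - [[0, 0, 0], [0, 0, -0.04], 0.55]
    - [[0, 0, 0], [0, 0, -0.06], 0.55]
    - [[0, 0, 0], [0, 0, -0.08], 0.6]
    - [[0, 0, 0], [0, 0, -0.09], 1]

```text
time_s: 33.65
tcp_pos: [0.566, -0.2066, 0.1723]
ee_rot: [[-0.0, -1.0, -0.002], [-1.0, 0.0, 0.0], [-0.0, 0.002, -1.0]]
wrist_force: [0.8, -0.2, 0.3]
gripper_width: 0.627
gripper_force: 0.0
```

Call:
move_arm:
  series:
    - [[0, 0, 0], [-0.05, 0.085, -0.02], 1]
    - [[0, 0, 0], [-0.05, 0.085, -0.02], 1]
    - [[0, 0, 0], [0, 0, 0], 1]
    - [[0, 0, 0], [0, 0, 0], 1]
    - [[0, 0, 0], [0, 0, 0], 1]

```text
time_s: 34.15
tcp_pos: [0.4833, -0.1572, 0.1916]
ee_rot: [[0.0, -1.0, 0.002], [-1.0, -0.0, -0.0], [0.0, -0.002, -1.0]]
wrist_force: [0.8, -0.2, 0.4]
gripper_width: 0.979
gripper_force: 0.0
```

```bash
python3 - <<'E'
from h import *
c=r.capture("wrist"); save(c,"rest")
for t,z in dict(white_red_centre=.0395,white_yellow_centre=.0395,white_teal_centre=.0395,brush_rest=.022).items():
    for d in r.pinpoint(t,"wrist")[:2]: print(t,round(d["score"],2),np.round(d["centre"]),np.round(atz(c,d["centre"],z),4)[:2])
for n in("scene","side"):
    c=r.capture(n)
    for d in r.pinpoint("brush_rest",n)[:2]: print(n,round(d["score"],2),np.round(d["centre"]),np.round(atz(c,d["centre"],.022),4)[:2])
s=r.sense(); print(s["tcp_pos"],s["time_s"])
E
```

```text
white_red_centre 0.7 [241.  72.] [ 0.5509 -0.261 ]
white_yellow_centre 0.77 [248.   1.] [ 0.5431 -0.3176]
white_teal_centre 0.8 [223. 135.] [ 0.5699 -0.2075]
scene 0.7 [382. 155.] [ 0.4736 -0.2473]
side 0.72 [362. 271.] [ 0.4706 -0.2512]
[ 0.48250651 -0.15716437  0.19059736] 34.6
```

View pics/rest.png

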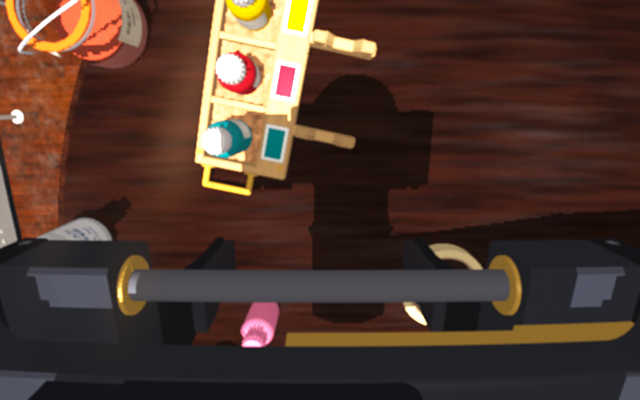

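All three bottles stand in their own bays. The brackets are at about (345,44) and (325,137), so I'll check the notch position with an overlay.

```bash
python3 - <<'E'
from h import *
c=r.capture("wrist"); x=np.array([.9796,-.201]); y=np.array([.201,.9796]); m=np.array([.555,-.263])
im=cv2.resize(c["img"][20:170,280:400,::-1],None,fx=4.5,fy=4.5,interpolation=cv2.INTER_CUBIC)[:600].copy()
im=cv2.resize(c["img"][20:160,270:400,::-1],None,fx=4.2,fy=4.2,interpolation=cv2.INTER_CUBIC).copy()
f=lambda a,b,z:tuple(int(v) for v in (proj(c,[*(m+x*a+y*b),z])-[270,20])*4.2)
for k in(-.042,.042):
    for w,z,col in((.015,.034,(0,255,0)),(.008,.022,(255,0,255))):
        for s in(-1,1): cv2.line(im,f(-.084+s*w,k-.005,z),f(-.084+s*w,k+.005,z),col,1)
cv2.imwrite("pics/rov.png",im); print(im.shape)
E
```

```text
(588, 546, 3)
```

View pics/rov.png

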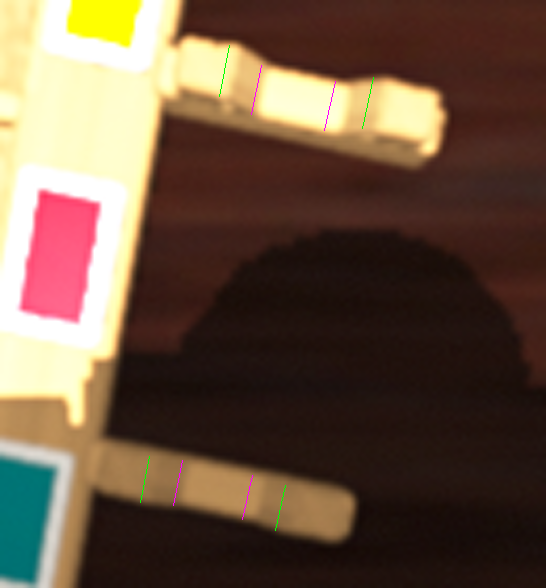

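The notch floors lie about 2.5 mm further out than drawn, so the rest is at ≈ (0.4703,-0.2456). Now the brush.

Call:
move_arm:
  series:
    - [[0, 0, 0], [-0.097, 0, -0.013], 1]
    - [[0, 0, 0], [-0.097, 0, -0.013], 1]
    - [[0, 0, 0], [-0.097, 0, -0.013], 1]
    - [[0, 0, 0], [-0.097, 0, -0.013], 1]
    - [[0, 0, 0], [-0.097, 0, -0.013], 1]
    - [[0, 0, 0], [-0.097, 0, -0.013], 1]
    - [[0, 0, 0], [-0.097, 0, -0.013], 1]
    - [[0, 0, 0], [-0.097, 0, -0.013], 1]
    - [[0, 0, 0], [-0.097, 0, -0.013], 1]
    - [[0, 0, 0], [0, 0, 0], 1]
    - [[0, 0, 0], [0, 0, 0], 1]
    - [[0, 0, 0], [0, 0, 0], 1]

```text
time_s: 35.85
tcp_pos: [0.4821, 0.2788, 0.2491]
ee_rot: [[-0.0, -1.0, -0.001], [-1.0, 0.0, -0.001], [0.001, 0.001, -1.0]]
wrist_force: [-0.6, -0.8, -0.5]
gripper_width: 1.003
gripper_force: 0.0
```

```bash
python3 - <<'E'
from h import *
c=r.capture("wrist"); save(c,"br")
for d in r.pinpoint("brush_centre","wrist")[:2]: print(d["score"],atz(c,d["centre"],.006))
for d in r.cut_out("brush_centre","wrist")[:1]:
    ys,xs=np.nonzero(d["pixels"]); print(xs.min(),xs.max(),ys.min(),ys.max()); P=np.array([atz(c,(x,y),.006)[:2] for x,y in zip(xs,ys)])
    m=P.mean(0); u=np.linalg.svd(P-m,full_matrices=False)[2][0]; t=(P-m)@u; print("axis",u,"mid",m+u*(t.max()+t.min())/2,"mean",m,"len",np.ptp(t))
print(r.sense()["tcp_pos"])
E
```

```text
0.78 [0.48371712 0.18016271 0.006     ]
306 324 9 156
axis [0.10068335 0.99491852] mid [0.48793295 0.17902511] mean [0.48713999 0.17118937] len 0.1587497057570727
[0.48246928 0.2782434  0.24949171]
```

View pics/br.png

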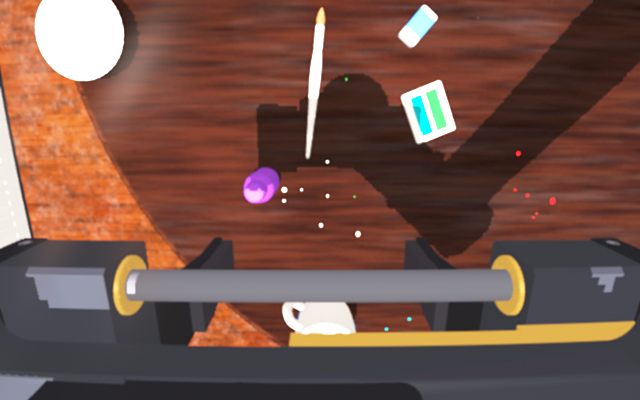

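The brush lies at px (307,157)–(321,10), bristles toward −y, centred at about (0.4865,0.178), and its heading is about 0.10 rad off mine.

Call:
move_arm:
  series:
    - [[0, 0, 0], [0.067, -0.003, 0], 1]
    - [[0, 0, 0], [0.067, -0.003, 0], 1]
    - [[0, 0, 0], [0.067, -0.003, 0], 1]
    - [[0, 0, 1], [0, 0, 0.04], 1]
    - [[0, 0, 0], [0, 0, 0.08], 0.6]
    - [[0, 0, 0], [0, 0, 0.08], 0.6]
    - [[0, 0, 0], [0, 0, 0.08], 0.6]
    - [[0, 0, 0], [0, 0, 0.08], 0.6]
    - [[0, 0, 0], [0, 0, 0.05], 0.6]
    - [[0, 0, 0], [0, 0, 0.03], 0.6]
    - [[0, 0, 0], [0, 0, 0], 0.6]
    - [[0, 0, 0], [0, 0, 0], 0.6]

```text
time_s: 37.2
tcp_pos: [0.4874, 0.1786, 0.0299]
ee_rot: [[-0.1, -0.995, 0.001], [-0.995, 0.1, 0.0], [-0.0, -0.001, -1.0]]
wrist_force: [-1.0, -0.1, 0.8]
gripper_width: 0.601
gripper_force: 0.0
```

```bash
python3 - <<'E'
from h import *
s=r.sense(); T=np.array(s["ee_rot"]); print(s["tcp_pos"],s["gripper_width"]); print((T.T@(np.array([.4867,.178,.003])-s["tcp_pos"])/.5).round(4))
c=r.capture("scene")
for d in r.cut_out("brush_centre","scene")[:1]:
    ys,xs=np.nonzero(d["pixels"]); P=np.array([atz(c,(x,y),.006)[:2] for x,y in zip(xs,ys)])
    m=P.mean(0); u=np.linalg.svd(P-m,full_matrices=False)[2][0]; t=(P-m)@u; print("axis",u,"mid",m+u*(t.max()+t.min())/2)
E
```

```text
[0.48738182 0.17861099 0.02994494] 0.6013400235029973
[0.0014 0.0013 0.0539]
axis [0.09728971 0.9952561 ] mid [0.48798021 0.20342786]
```

Call:
move_arm:
  series:
    - [[0, 0, 0], [0, 0, 0.03], 0.6]
    - [[0, 0, 0], [0, 0, 0.018], 0.6]
    - [[0, 0, 0], [0, 0, 0.006], 0.6]
    - [[0, 0, 0], [0, 0, 0], 0.6]
    - [[0, 0, 0], [0, 0, 0], 0]
    - [[0, 0, 0], [0, 0, 0], 0]
    - [[0, 0, 0], [0, 0, 0], 0]
    - [[0, 0, 0], [0, 0, 0], 0]
    - [[0, 0, 0], [0, 0, 0], 0]
    - [[0, 0, 0], [0, 0, 0], 0]
    - [[0, 0, 0], [0, 0, 0], 0]
    - [[0, 0, 0], [0, 0, 0], 0]

```text
time_s: 38.5
tcp_pos: [0.4869, 0.179, 0.0025]
ee_rot: [[-0.1, -0.995, -0.0], [-0.995, 0.1, -0.0], [0.0, 0.0, -1.0]]
wrist_force: [-0.8, -0.0, 1.5]
gripper_width: 0.113
gripper_force: 30.0
```

Brush gripped. Lift, align it with the caddy, and carry it over.

Call:
move_arm:
  series:
    - [[0, 0, 0], [0, 0, -0.02], 0]
    - [[0, 0, 0], [0, 0, -0.05], 0]
    - [[0, 0, 0], [0, 0, -0.08], 0]
    - [[0, 0, 0], [0, 0, -0.08], 0]
    - [[0, 0, 0], [0, 0, -0.07], 0]
    - [[0, 0, 1], [0, 0, 0], 0]
    - [[0, 0, 0], [0.093, -0.015, 0], 0]
    - [[0, 0, 0], [0.093, -0.015, 0], 0]
    - [[0, 0, 0], [0.093, -0.015, 0], 0]
    - [[0, 0, 0], [0.093, -0.015, 0], 0]
    - [[0, 0, 0], [0.093, -0.015, 0], 0]
    - [[0, 0, 0], [0.093, -0.015, 0], 0]

```text
time_s: 39.7
tcp_pos: [0.4751, -0.1052, 0.1534]
ee_rot: [[-0.198, -0.98, 0.001], [-0.98, 0.198, 0.0], [-0.0, -0.001, -1.0]]
wrist_force: [1.3, -0.2, -0.4]
gripper_width: 0.106
gripper_force: 30.0
```

Call:
move_arm:
  series:
    - [[0, 0, 0], [0.093, -0.015, 0], 0]
    - [[0, 0, 0], [0.093, -0.015, 0], 0]
    - [[0, 0, 0], [0.093, -0.016, 0], 0]
    - [[0, 0, 0], [0, 0, 0], 0]
    - [[0, 0, 0], [0, 0, 0], 0]
    - [[0, 0, 0], [0, 0, 0], 0]

```text
time_s: 40.3
tcp_pos: [0.4702, -0.244, 0.1527]
ee_rot: [[-0.198, -0.98, 0.0], [-0.98, 0.198, 0.0], [-0.0, -0.0, -1.0]]
wrist_force: [-0.1, 0.1, 0.1]
gripper_width: 0.104
gripper_force: 30.0
```

```bash
python3 - <<'E'
from h import *
c=r.capture("side"); cv2.imwrite("pics/bh.png",cv2.resize(c["img"][150:330,260:500,::-1],None,fx=3,fy=3))
s=r.sense(); T=np.array(s["ee_rot"]); print(s["tcp_pos"],T.round(3).tolist(),s["gripper_width"]); print((T.T@(np.array([.4703,-.2456,.027])-s["tcp_pos"])/.5).round(4))
E
```

```text
[ 0.47042284 -0.2436958   0.15276054] [[-0.197, -0.98, 0.0], [-0.98, 0.197, 0.0], [-0.0, -0.0, -1.0]] 0.10765307568139211
[ 0.0038 -0.0004  0.2515]
```

View pics/bh.png

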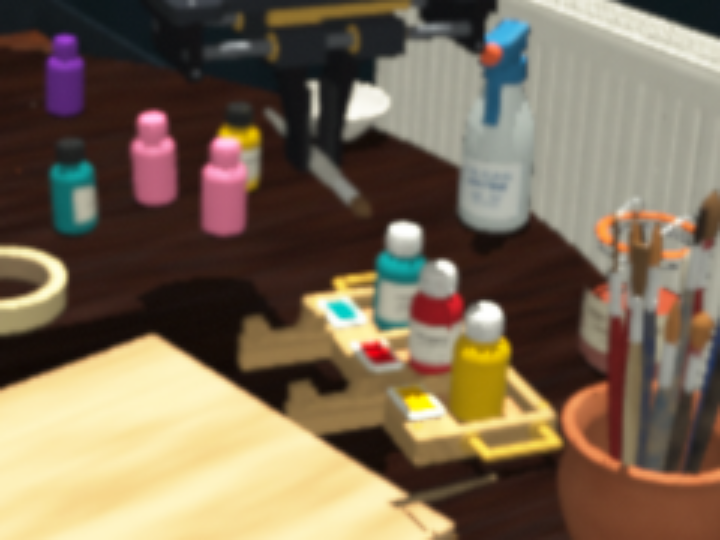

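The brush is held level over the rest and everything else is undisturbed. Lowering.

Call:
move_arm:
  series:
    - [[0, 0, 0], [0.003, 0, 0.05], 0]
    - [[0, 0, 0], [0, 0, 0.06], 0]
    - [[0, 0, 0], [0, 0, 0.06], 0]
    - [[0, 0, 0], [0, 0, 0.035], 0]
    - [[0, 0, 0], [0, 0, 0.02], 0]
    - [[0, 0, 0], [0, 0, 0.015], 0]
    - [[0, 0, 0], [0, 0, 0.01], 0]
    - [[0, 0, 0], [0, 0, 0], 0]
    - [[0, 0, 0], [0, 0, 0], 0]
    - [[0, 0, 0], [0, 0, 0], 0]

```text
time_s: 41.35
tcp_pos: [0.4706, -0.2463, 0.0282]
ee_rot: [[-0.199, -0.98, 0.002], [-0.98, 0.199, -0.0], [0.0, -0.002, -1.0]]
wrist_force: [0.9, 0.1, -0.1]
gripper_width: 0.106
gripper_force: 30.0
```

```bash
python3 - <<'E'
from h import *
c=r.capture("side"); cv2.imwrite("pics/bl.png",cv2.resize(c["img"][210:310,320:480,::-1],None,fx=4,fy=4,interpolation=cv2.INTER_CUBIC))
s=r.sense(); print(s["tcp_pos"],s["wrist_force"])
E
```

```text
[ 0.47052503 -0.24631676  0.02811642] [-0.46179661  0.2614162  -0.49831342]
```

View pics/bl.png

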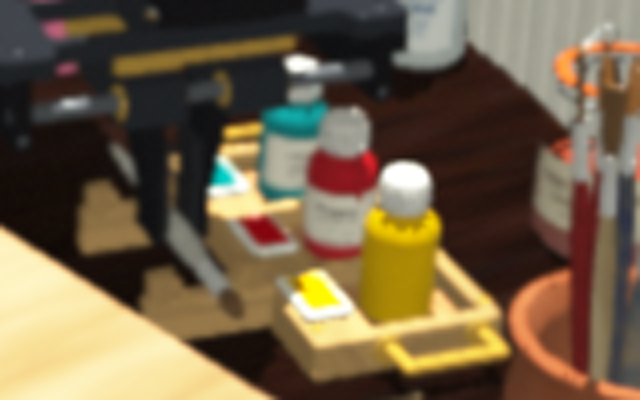

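The brush is between the lips with its bristle end just over the near bracket. A touch lower, then release and lift.

Call:
move_arm:
  series:
    - [[0, 0, 0], [0, 0, 0.006], 0]
    - [[0, 0, 0], [0, 0, 0], 0]
    - [[0, 0, 0], [0, 0, 0], 0]
    - [[0, 0, 0], [0, 0, 0], 0.35]
    - [[0, 0, 0], [0, 0, 0], 0.35]
    - [[0, 0, 0], [0, 0, 0], 0.35]
    - [[0, 0, 0], [0, 0, -0.02], 0.35]
    - [[0, 0, 0], [0, 0, -0.04], 0.35]
    - [[0, 0, 0], [0, 0, -0.06], 0.4]
    - [[0, 0, 0], [0, 0, -0.08], 0.6]
    - [[0, 0, 0], [0, 0, -0.08], 1]
    - [[0, 0, 0], [0, 0, -0.06], 1]

```text
time_s: 42.6
tcp_pos: [0.4706, -0.2464, 0.1981]
ee_rot: [[-0.198, -0.98, 0.004], [-0.98, 0.198, -0.001], [0.001, -0.004, -1.0]]
wrist_force: [0.9, -0.3, -0.6]
gripper_width: 0.588
gripper_force: 0.0
```

Call:
move_arm:
  series:
    - [[0, 0, 0], [-0.09, 0, 0], 1]
    - [[0, 0, 0], [-0.09, 0, 0], 1]
    - [[0, 0, 0], [-0.02, 0, 0], 1]
    - [[0, 0, 0], [0, 0, 0], 1]
    - [[0, 0, 0], [0, 0, 0], 1]

```text
time_s: 43.1
tcp_pos: [0.4898, -0.1485, 0.1947]
ee_rot: [[-0.198, -0.98, 0.0], [-0.98, 0.198, -0.0], [0.0, -0.0, -1.0]]
wrist_force: [0.1, -0.4, 0.9]
gripper_width: 0.98
gripper_force: 0.0
```

```bash
python3 - <<'E'
from h import *
x=np.array([.9796,-.201]); y=np.array([.201,.9796]); m=np.array([.4703,-.2456])
for n in("wrist","side","scene"):
    c=r.capture(n)
    for t,z in dict(brush_centre=.028,white_red_centre=.0395,white_yellow_centre=.0395,white_teal_centre=.0395,black_yellow_centre=.0345,black_teal_centre=.0345).items():
        for d in r.pinpoint(t,n)[:1]:
            p=atz(c,d["centre"],z)[:2]; print(n,t,round(d["score"],2),p.round(4),((p-m)@x,(p-m)@y) if t[1]=="r" else "")
    for d in r.cut_out("brush_centre",n)[:1]:
        ys,xs=np.nonzero(d["pixels"]); P=np.array([atz(c,(a,b),.028)[:2] for a,b in zip(xs,ys)])-m; q=np.c_[P@x,P@y]; k=np.polyfit(q[:,1],q[:,0],1); print("  brush slope/offset",k.round(4),"y range",q[:,1].min(),q[:,1].max())
    if n=="wrist": save(c,"final_w")
    if n=="side": cv2.imwrite("pics/fs.png",cv2.resize(c["img"][210:310,320:480,::-1],(640,400),interpolation=cv2.INTER_CUBIC))
a=cv2.imread("pics/final_w.png")[:200,160:480]; cv2.imwrite("pics/fin.png",np.vstack([cv2.resize(a,(480,300)),cv2.resize(cv2.imread("pics/fs.png"),(480,300))]))
print(r.sense()["time_s"])
E
```

```text
wrist brush_centre 0.65 [ 0.4682 -0.2453] (np.float64(-0.0021640062539182623), np.float64(-0.00010318683097527405))
wrist white_red_centre 0.85 [ 0.5523 -0.2612] 
wrist white_yellow_centre 0.73 [ 0.5421 -0.3181] 
wrist white_teal_centre 0.69 [ 0.5717 -0.2061] 
wrist black_yellow_centre 0.65 [ 0.5458 -0.0083] 
  brush slope/offset [-0.001   0.0004] y range -0.06601183934583989 0.07980406798214425
side brush_centre 0.48 [ 0.4664 -0.2593] (np.float64(-0.0010206680303720891), np.float64(-0.014198089558858104))
side white_red_centre 0.66 [ 0.5539 -0.266 ] 
side white_yellow_centre 0.7 [ 0.5389 -0.3329] 
side white_teal_centre 0.82 [ 0.5688 -0.2026] 
side black_yellow_centre 0.93 [ 0.5518 -0.009 ] 
side black_teal_centre 0.87 [0.4438 0.0344] 
  brush slope/offset [0.0239 0.0021] y range -0.08750242662392549 0.07647170505496885
scene brush_centre 0.53 [ 0.4597 -0.2458] (np.float64(-0.010371021974477895), np.float64(-0.0022813616811851907))
scene white_red_centre 0.89 [0.5493 0.2906] 
scene white_yellow_centre 0.78 [ 0.5322 -0.3144] 
scene white_teal_centre 0.55 [ 0.5668 -0.2065] 
scene black_yellow_centre 0.87 [ 0.5432 -0.0076] 
scene black_teal_centre 0.9 [0.4453 0.0452] 
  brush slope/offset [-0.0265 -0.0017] y range -0.07801417239614544 0.019187253532455376
44.3
```

View pics/fin.png

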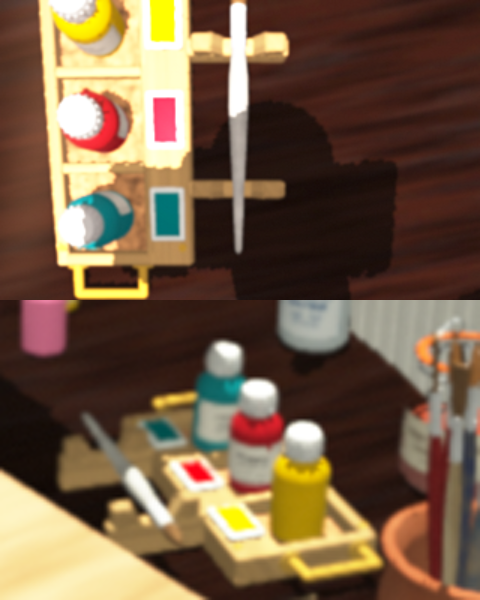

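The three bottles are upright in their own bays, the brush is seated in both notches, and the black-capped bottles are where they were. The arm is clear, so I'm handing in.

```bash
python3 -c "
from station import r
print(r.finish_job())"
```

```text
the job is handed in; nothing more can be done
None
```

I packed the caddy and handed the job in at about 44 s of the 106 s allowed. In the last pictures the three white-capped bottles stood upright in their own colours' bays, the brush lay in both notches, and the black-capped bottles had not moved. The hand-in gave no verdict.

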